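# Press a battery cell block home in a one-hand bar clamp

### The job

Set the four-cell block on the bench between the open jaws of the one-hand bar clamp, its length along the bar, then squeeze and release the clamp's ratcheting trigger again and again until the loose holder frame is pressed fully home and the jaws hold the block firmly. Feel for the trigger going stiff and do not overtighten, or the plastic frames crack. Let go and leave the block clamped, with clamp and block flat on the bench and the other things on the bench left alone.

Things in the scene. Friction and masses are not known exactly. Their poses are not given: they have to be found in the camera images.
- clamp: Dark grey one-hand bar clamp lying loose on its side, 0.9 kg, 40 mm high. Origin: on the bench under the middle of the housing (x -50 to 30, y -22 to 22 mm) that slides on the steel bar and carries near jaw, grip and trigger. +x: along the bar to the far jaw. Jaws reach to y 78 mm (pads centred at 55); grip and trigger to y -118. Each squeeze may shift it 10 mm along x and turn it a little.
- squeeze_point (a point): Fixed to the clamp at x -4, y -70 mm, 20 mm above the bench: midway between the back of the pistol grip (x -38 mm, grip 30 mm high) and the front of the released trigger (x 30 mm). Across both along the clamp's x: 68 mm released, about 43 mm fully squeezed. Squeeze from above, closing along x: a finger behind the grip, one before the trigger; on opening the trigger springs back.
- trigger (a joint): Trigger angle, rad: 0 released, 0.286 at its end stop, where it stops whether or not the block is gripped. Lighter grey lever 12 mm thick, 26 mm high, 80 mm long, pivoted near the bar; 24 mm of swing at the squeeze point. Its spring takes 4 N there released, 7 N fully squeezed; the force above that gives about 2.6 times as much at the jaws.
- trigger_front (a point): Middle of the trigger's front face, 70 mm from the bar, 20 mm above the bench; moves with the trigger. Stopping a squeeze when the trigger resists with 25 to 35 N here, short of its end stop (0.03 rad or more), leaves the block firmly and safely gripped; over 45 N cracks the frames.
- bar_tail (a point): Tail end of the steel bar, on its centre line 20 mm above the bench (bar 18 mm wide in y, -9 to 9, toothed edge to -11; 6 mm thick). Each full squeeze draws the bar with the far jaw about 8 mm to the clamp's -x. The ratchet lets it slip back up to 1.5 mm when the trigger is let go, easing the grip by up to 20 N. Jaws can be pushed together (10 N), not apart.
- near_pad: Smooth grey plastic pad of the jaw next to the housing, 36 x 36 mm, 10 mm thick. Origin: centre of its gripping face, 20 mm above the bench, axes parallel to the clamp's; the face looks along +x. It yields a few mm under load. Firm means over 25 N on each pad after letting go; over 100 N cracks the block's frames.
- far_pad: Rubber pad of the jaw at the bar's far end, same size. Origin: centre of its gripping face, 20 mm above the bench, axes parallel to the clamp's; the face looks along -x. The two faces start 88 to 102 mm apart.
- cell_block: Battery block, 0.2 kg: 2 x 2 round green cells lying along its x, a square black holder frame (41 x 41 mm, 10 mm thick, metal strips outside) on each end. 41 mm wide (y), 41 mm high, 70 mm long with both frames home (x -35 to 35). Origin: centre of its underside. Between the frames (x -25 to 25) it is 39 mm wide and can be gripped from above. Either end may face either jaw.
- holder (a joint): How far the frame on the block's +x end stands proud, m: 0 is fully home, starts 0.003 to 0.007. It slides along the block's x against about 8 N of friction and stays where it is left.
- solder_spool: Bystander: white spool of solder standing on end, 54 mm across, 40 mm high; origin at the centre of its underside.
- calipers: Bystander: steel calipers with a black display, lying flat, 230 mm long along their x; origin at mid-length on the bench.
- cutters: Bystander: side cutters with red handles, lying flat, about 150 mm long along their x; origin near the pivot on the bench.
Mind the look-alikes: they are no part of the job. What is meant by the cell_block is not orange, and is the larger of those in its own colour.

How it is judged (in metres and radians):
On the way, in this order (a step that is already met when the one before it is completed fails the run):
1. the cell block lies on the bench between the open jaws, its length along the bar, let go and not yet gripped (y of cell_block in the frame of clamp between 0.04 and 0.07 m and x of cell_block in the frame of near_pad above 0.03 m and x of cell_block in the frame of far_pad below -0.03 m and height (world z) of cell_block below 0.005 m and angle between cell_block's own z axis and vertical below 0.15 rad and angle between the x axis of cell_block and the x axis of clamp, either way round below 0.25 rad and contact force between the fingers and cell_block below 0.5 N and contact force between near_pad and cell_block below 10 N), for 0.2 s.
2. the trigger has been squeezed until both jaws press on the block with more than 25 N (contact force between each of near_pad, far_pad and cell_block above 25 N), for 0.2 s.
At the end, for the whole second after the job is handed in: Block flat on the bench between the pads (40 to 70 mm from the bar's centre line, within 5 mm of the bench, length within 0.15 rad of the bar), loose frame within 1.5 mm of home, both pads press on it with over 25 N, clamp flat on the bench, all at rest (all of step 2 and y of cell_block in the frame of clamp between 0.04 and 0.07 m and x of cell_block in the frame of near_pad above 0.03 m and x of cell_block in the frame of far_pad below -0.03 m and height (world z) of cell_block below 0.005 m and angle between cell_block's own z axis and vertical below 0.15 rad and angle between the x axis of cell_block and the x axis of clamp, either way round below 0.15 rad and value of joint holder below 0.0015 m and height (world z) of clamp below 0.006 m and angle between clamp's own z axis and vertical below 0.05 rad and linear speed of each of cell_block, clamp below 0.01 m/s); the robot touches nothing.
It fails at once if the jaws press on the block with more than 100 N (frames crack) (contact force between any of near_pad, far_pad and cell_block above 100 N).
It fails at once if a bystander is moved by more than 30 mm (distance of any of solder_spool, calipers, cutters from where it was at the start of the episode above 0.03 m).
It also fails if it takes over 54 s, if anything falls off the work surface, if the arm or the gripper's body presses on something with over 40 N, if the wrist force passes 120 N, or if a joint passes its speed limit or range.

### The arm

A 6-joint arm with a two-finger parallel gripper is mounted at the origin on the work surface. World frame = base frame: x ahead of the robot, y to its left, z up, the work surface at z = 0. Lengths are in mm, angles in rad, forces in N, time in s.
With the tool pointing down it reaches from about 400 to 825 mm from the base axis. Payload 7 kg.
Tool frame: the origin (TCP) lies at the centre of the arm's flange, where the gripper is bolted on; the fingertips stand 178 mm ahead of it and the grasp point (between the pads) lies 159 mm ahead of it (r.grip_depth is the y of the grasp point in the tool frame, in mm); y points along the fingers, z is the direction in which the jaws open and shut, and the axes are right-handed (so a half turn about y gives the same grasp; the last joint's range is limited). The gripper opens to 88 mm and grips with 3 to 60 N. Pads are 19 mm wide; open, the fingers measure 130 mm over their backs; the gripper's body (78 mm by 193 mm) begins 47 mm behind the grasp point.
Start: joints at [1.397, 0.359, 0.012, 0, -1.224, -0.288], TCP at [300.758, 604.269, 404.661] pointing down, gripper open.
Joint ranges: [-3.07, 3.07], [-1.43, 2.12], [-1.02, 1.25], [-3.03, 1.67], [-3.05, -0], [-3.03, 3.03]. Speed limits (rad/s): [2.39, 2.39, 3.01, 3.14, 3.14, 3.14].

### API

Orientations are given as [roll, pitch, yaw] about the fixed x, y, z axes, in that order (R = Rz(yaw) Ry(pitch) Rx(roll)).
In Python, from workcell import r gives the robot as it stands. The module is installed in compiled form; this text tells all that it offers.
- The arm moves only by the tool jog_arm, never from a script. Its argument "plan" is a list that holds one entry, the list of rows, each a list of 5 numbers: the opening in per cent of the stroke, from 0 (shut) to 100 (fully open), then the shift along the tool's x, y, z in cm, then the turn about the tool's y in degrees. In form: [[[jaw, x, y, z, turn], ...]]. A call has 1 to 8 rows; each row shifts and turns the commanded pose from where the row before left it, along the tool's axes as they then stand; what a row does not reach is not made up. A row lasts 1/10 s, in which the tool goes at most 50 mm and 8.59 degrees, less where a joint would pass 70% of its speed; a pose out of reach is approached as far as the arm can. A call is refused whole if a number of a shift passes 5 or a number of a turn 8.59, either way. A call with a gripper value outside its range is refused whole. The fingers move at their own pace and stop on an object; "newtons" is the grip in N (left out, the last holds). Time passes only in rows, so rows that do not move let the fingers close. It gives the time, the measured TCP pose, the force and the opening at its end, in the units of the state.
- r.get_obs(): the state, without advancing time (a new reading comes with each control period).
- r.capture(name): name is "scene" or "top" or "wrist"; returns (picture, depth): 400x640x3 uint8, red, green, blue; 400x640 float32, mm along the optical axis (not along the pixel's ray), 0 where there is no reading.
- r.camera_params(name): a dict with "K" (3x3 intrinsics, pixels), "dist" ([k1, k2, p1, p2, k3] as OpenCV has them; the pictures are not rectified), "R" (3x3) and "t" (3): a world point X has camera coordinates R X + t. Camera axes: x right, y down, z forward; pixel columns grow to the right and rows downward; lengths in mm; the calibration is good to about 2 mm. A picture is of the moment at which its call begins: read the wrist's pose just before it. camera_params takes no time and is no camera call; for the wrist camera it gives the pose at the moment of the call.
- r.hand_in(): hands the job in, once; it reports no verdict.
The state is a dict: "clock": time; "qpos": joint angles; "joint_vel": joint speeds; "effort": joint torques, N m; "position": TCP position; "orientation": TCP orientation; "ft_force": force on the tool from outside, world axes, zero at the start; "wrist_torque": the same for the moment, N m; "grip_width": opening from 0.0 (shut) to 1.0 (fully open).
Only numpy, scipy, OpenCV 4.12 (cv2) and the standard library are available. Lean on these libraries where they do the work, as an engineer would, in place of code of your own. Each camera call takes 0.05 s, during which the arm holds its last target. There are 200 camera calls.

## Working session

There is one attempt and no reset: what is moved stays moved. The work goes in short steps, Python scripts to look and compute and a tool call to move; the robot and the scene stay as the last step left them, time stands still between calls to the robot, and variables do not carry over. Pictures are saved under pics/ and viewed, about 8 in all and at most 12, crops included, and the job is handed in when it is done.

Besides the shell and the picture viewer there is one more tool, called after "Emit:" as name([rows], argument=value, ...), one row to a line, values as JSON. jog_arm: Moves the arm, as the interface text tells. Its arguments: {"type":"object","properties":{"plan":{"type":"array","items":{"type":"array","items":{"type":"array","items":{"type":"number"}}}},"newtons":{"type":"number"}},"required":["plan"]}

```bash
mkdir -p pics && cat > h.py <<'E'
import numpy as np, cv2
from workcell import r
def P(c):
    p=r.camera_params(c); return [np.array(p[k],float) for k in("K","dist","R","t")]
def ray(c,uv,z,p=None):
    K,d,R,t=p or P(c); q=cv2.undistortPoints(np.array(uv,float).reshape(-1,1,2),K,d).reshape(-1,2)
    D=np.c_[q,np.ones(len(q))]@R; C=-R.T@t
    return C+D*((z-C[2])/D[:,2])[:,None]
def cloud(c,dep,p=None):
    K,d,R,t=p or P(c); v,u=np.mgrid[:400,:640]
    q=cv2.undistortPoints(np.stack([u,v],-1).reshape(-1,1,2).astype(float),K,d).reshape(-1,2)
    return ((np.c_[q,np.ones(len(q))]*dep.reshape(-1,1)-t)@R).reshape(400,640,3)
def proj(c,X,p=None):
    K,d,R,t=p or P(c); return cv2.projectPoints(np.array(X,float).reshape(-1,3),cv2.Rodrigues(R)[0],t,K,d)[0].reshape(-1,2)
def snap(c,name):
    p=P(c); im,d=r.capture(c); np.savez('pics/'+name+'.npz',im=im,d=d,K=p[0],dist=p[1],R=p[2],t=p[3])
    cv2.imwrite('pics/'+name+'.png',im[...,::-1]); return im,d,p
def load(name):
    f=np.load('pics/'+name+'.npz'); return f['im'],f['d'],[f[k] for k in('K','dist','R','t')]
E
python3 - <<'E'
from h import *
np.set_printoptions(precision=3,suppress=True)
for c in("top","scene"):
    snap(c,c+'0'); p=P(c); print(c,-p[2].T@p[3],p[0][0,0])
print(r.get_obs())
E
```

```text
top [ 476.145   81.074 1336.157] 478.3039553018682
scene [1392.869 -523.315 1044.507] 487.0416461662391
{'clock': 0.1, 'qpos': array([ 1.397,  0.359,  0.011, -0.   , -1.224, -0.288]), 'joint_vel': array([ 0.001, -0.001,  0.002,  0.002, -0.   ,  0.001]), 'effort': array([ -0.001, -58.416,  29.375,   7.016,   0.01 ,  -0.   ]), 'position': array([300.681, 604.136, 403.829]), 'orientation': array([-1.569,  0.   ,  2.68 ]), 'ft_force': array([0.559, 0.308, 0.073]), 'wrist_torque': array([-0.011,  0.007,  0.007]), 'grip_width': 1.000402739323095}
```

View pics/top0.png

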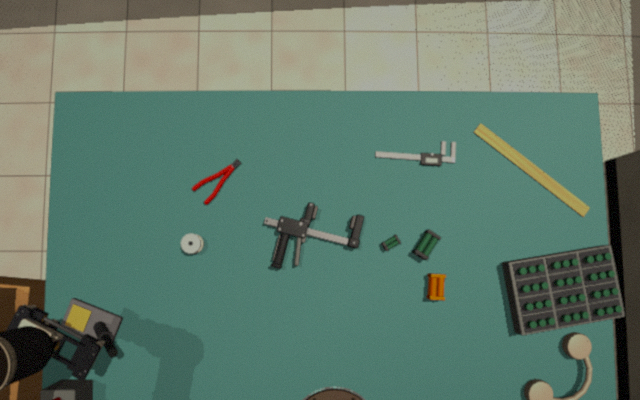

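View pics/scene0.png

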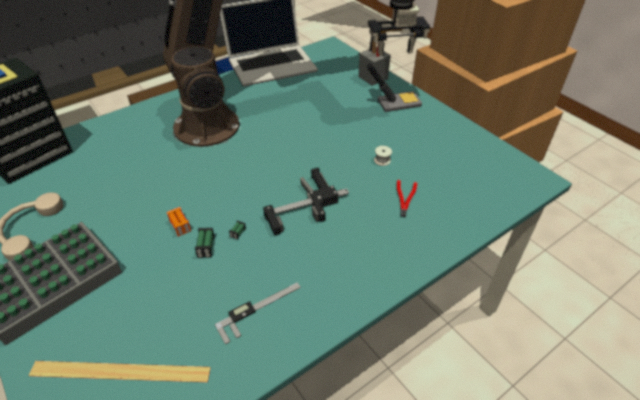

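The top view shows the green block at (426,244) with a small look-alike at (391,243) and an orange one at (437,287). The clamp housing is at (293,227), the bar tail at (266,221), the far jaw at (356,232), and the grip and trigger at (280,250) and (297,252).

```bash
python3 - <<'E'
from h import *
np.set_printoptions(precision=1,suppress=True)
im,d,p=load('top0')
for n,uv,z in[('block',(426,244),41),('house',(293,227),40),('tail',(266,221),20),('farjaw',(352,240),30),('spool',(192,244),40),('small',(391,243),20)]:
    print(n,ray('top',[uv],z,p)[0],cloud('top',d,p)[uv[1],uv[0]])
w=P('wrist'); o=r.get_obs()
from scipy.spatial.transform import Rotation as Ro
T=Ro.from_euler('xyz',o['orientation']).as_matrix()
print('cam in tool',T.T@(-w[2].T@w[3]-o['position']),'axes\n',w[2]@T, w[0])
E
```

```text
block [ 508.8 -256.2   41. ] [ 508.9 -257.5   35.9]
house [557.1 105.6  40. ] [557.2 105.7  38.5]
tail [575.2 180.3  20. ] [575.1 180.2  21.4]
farjaw [521.4 -55.3  30. ] [521.2 -54.7  35.8]
spool [512.3 378.3  40. ] [512.4 378.6  38.6]
small [ 512.8 -164.2   20. ] [ 512.6 -162.8   27.1]
cam in tool [-78.6  19.6   0.7] axes
 [[ 0.   0.   1. ]
 [ 1.  -0.3  0. ]
 [ 0.3  1.  -0. ]] [[346.3   0.  314.8]
 [  0.  346.3 203. ]
 [  0.    0.    1. ]]
```

Emit:
jog_arm([
  [[100,-3.4,0,3.3,0],[100,-3.4,0,3.3,0],[100,-3.4,0,3.3,0],[100,-3.4,0,3.3,0],[100,-3.4,0,3.3,0],[100,-3.4,0,3.3,0],[100,-3.4,0,3.3,0],[100,-3.4,0,3.3,0]],
], newtons=20)

```text
clock: 0.9
position: [426.7, 244.8, 404.6]
orientation: [-1.571, -0.0, 2.68]
ft_force: [0.5, 0.2, -0.2]
grip_width: 0.997
```

Emit:
jog_arm([
  [[100,-3.4,0,3.3,0],[100,-3.4,0,3.3,0],[100,-3.4,0,3.3,0],[100,-3.4,0,3.3,0],[100,-3.4,0,3.3,0],[100,-3.4,0,3.3,0],[100,-3.4,0,3.3,0],[100,0,0,0,0]],
])

```text
clock: 1.7
position: [537.6, -70.5, 403.8]
orientation: [-1.569, -0.001, 2.675]
ft_force: [0.0, 0.6, -0.7]
grip_width: 0.997
```

```bash
python3 - <<'E'
from h import *
np.set_printoptions(precision=3,suppress=True)
o=r.get_obs(); print(o['position'],o['orientation'],o['clock'],o['ft_force'])
snap('wrist','w1')
E
```

```text
[537.616 -70.497 403.817] [-1.569 -0.001  2.675] 1.7 [ 0.013  0.62  -0.713]
```

View pics/w1.png

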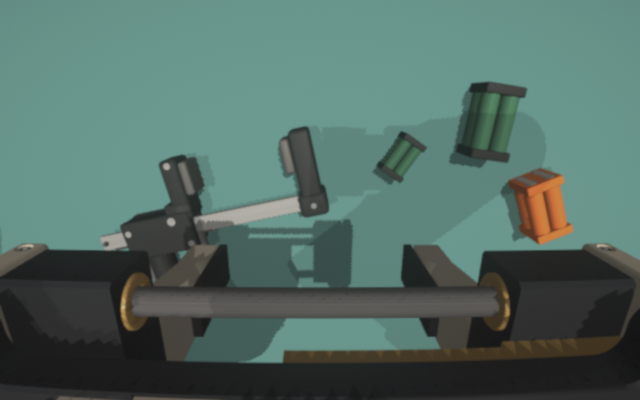

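The wrist view shows the block at (490,122), the clamp bar from (105,243) to (310,208), the pads at (195,175) and (286,155), and the housing at (160,232). Next I measure these from the depth data.

```bash
cat >> h.py <<'E'
def rect(pts):
    (c,s,a)=cv2.minAreaRect(np.float32(pts)); 
    if s[0]<s[1]: s=(s[1],s[0]); a+=90
    return np.round(c,1),np.round(s,1),round((a+90)%180-90,1)
E
python3 - <<'E'
from h import *
np.set_printoptions(precision=1,suppress=True)
for nm in('w1','top0'):
    im,d,p=load(nm); C=cloud(nm,d,p); z=C[...,2]; xy=C[...,:2]
    ok=(d>0)
    def near(c,rad): return ok&(np.hypot(xy[...,0]-c[0],xy[...,1]-c[1])<rad)
    m=near((509,-256),60); zz=z[m&(z>20)]; print(nm,'block zmax',np.percentile(zz,[50,90,99]), 'bench',np.median(z[m&(z<10)]))
    mm=m&(z>25); _,l,s,_=cv2.connectedComponentsWithStats(mm.astype(np.uint8)); mm=l==1+np.argmax(s[1:,4])
    print(' block>25',rect(xy[mm]),' >36',rect(xy[m&(z>36)]))
    hsv=cv2.cvtColor(im,cv2.COLOR_RGB2HSV)
    g=mm&(hsv[...,0]>55)&(hsv[...,0]<90)&(hsv[...,1]>110); print(' green',rect(xy[g]),g.sum())
    k=near((545,30),190)
    h=near((557,105),70)&(z>30); print(' housing&c z',np.percentile(z[h],[50,95]))
    vis=np.zeros((400,400,3),np.uint8)
    for q in np.argwhere(near((530,30),195)&(z>8)):
        a=xy[tuple(q)]; i=int((720-a[0])); j=int(200-(a[1]-30))
        if 0<=i<400 and 0<=j<400: vis[i,j]=im[tuple(q)]*1.0 if z[tuple(q)]>12 else (60,0,0)
    cv2.imwrite('pics/m_'+nm+'.png',cv2.resize(vis,None,fx=1.,fy=1.)[...,::-1])
a=cv2.imread('pics/m_w1.png');b=cv2.imread('pics/m_top0.png')
cv2.imwrite('pics/m.png',cv2.resize(np.hstack([a[50:350],cv2.dilate(b,np.ones((3,3)))[50:350]]),None,fx=1,fy=1))
E
```

```text
w1 block zmax [39.1 41.3 42.3] bench 0.20739782407469434
 block>25 (array([ 505.9, -259.5]), array([74.9, 42.7]), -33.3)  >36 (array([ 505.8, -259.6]), array([74.9, 42. ]), -33.6)
 green (array([0., 0.]), array([0., 0.]), 0.0) 0
 housing&c z [39.9 41.7]
top0 block zmax [38.1 41.6 44.7] bench -0.32377916567401777
 block>25 (array([ 508.9, -261.3]), array([75.6, 41.1]), -33.5)  >36 (array([ 509.1, -261.1]), array([75.7, 40.5]), -32.4)
 green (array([ 510. , -259.4]), array([52.6, 36.2]), -34.2) 215
 housing&c z [37.8 42.6]
```

View pics/m.png

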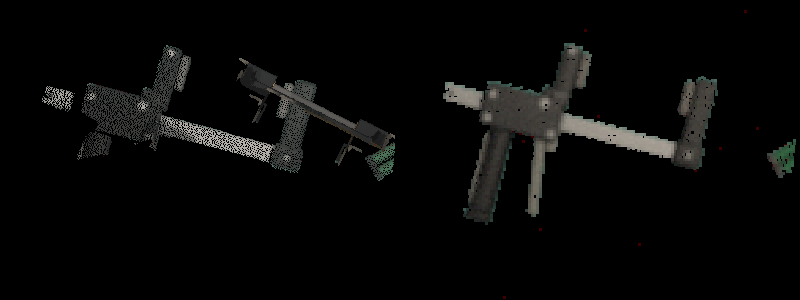

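```bash
cat >> h.py <<'E'
def clamp(nm,v=True):
    im,d,p=load(nm); C=cloud(nm,d,p); ok=(d>0)
    g=im.astype(int); sat=g.max(-1)-g.min(-1)
    near=ok&(np.hypot(C[...,0]-540,C[...,1]-40)<175)
    st=near&(C[...,2]>15)&(C[...,2]<29)&(g.min(-1)>105)&(sat<35)&(C[...,0]<600)
    X=C[st][:,:2]; 
    for _ in range(6):
        vx,vy,x0,y0=cv2.fitLine(np.float32(X),cv2.DIST_HUBER,0,.01,.01).ravel()
        u=np.array([vx,vy]); u=u*(-np.sign(u[1])); n=np.array([-u[1],u[0]])
        X=X[abs((X-[x0,y0])@n)<12]
    a=np.arctan2(u[1],u[0]); w=(X-[x0,y0])@n; base=np.array([x0,y0])+n*(np.percentile(w,2)+np.percentile(w,98))/2
    return C,near,u,n,a,base,X,im
E
python3 - <<'E'
from h import *
np.set_printoptions(precision=1,suppress=True)
for nm in('w1','top0'):
    C,near,u,n,a,b,X,im=clamp(nm)
    s=(C[...,:2]-b)@u; t=(C[...,:2]-b)@n; z=C[...,2]
    print(nm,'angle',np.degrees(a),'npts',len(X),'width',np.ptp((X-b)@n),'tail s',((X-b)@u).min())
    f=b+u*0
    m=near&(z>30)&(abs(t)<17); h,e=np.histogram(s[m],bins=np.arange(-150,250,5)); print(' s hist z>30 on bar', [(int(e[i]),int(h[i])) for i in range(len(h)) if h[i]])
    m=near&(z>15)&(t>45)&(t<65); h,e=np.histogram(s[m],bins=np.arange(-150,250,4)); print(' s hist jaws', [(int(e[i]),int(h[i]),round(float(np.median(z[m&(s>=e[i])&(s<e[i+1])])))) for i in range(len(h)) if h[i]])
    m=near&(z>10)&(t<-60)&(t>-80);h,e=np.histogram(s[m],bins=np.arange(-150,250,4)); print(' s hist grip', [(int(e[i]),int(h[i])) for i in range(len(h)) if h[i]])
    print(' base',b)
E
```

```text
w1 angle -105.033554 npts 1736 width 19.16603080231126 tail s -151.98786742101345
 s hist z>30 on bar [(-115, 27), (-110, 98), (-105, 105), (-100, 110), (-95, 125), (-90, 128), (-85, 127), (-80, 131), (-75, 134), (-70, 125), (-65, 130), (-60, 132), (-55, 134), (-50, 137), (-45, 128), (-40, 146), (-35, 152), (-30, 4), (80, 14), (85, 108), (90, 132), (95, 128), (100, 131), (105, 132), (110, 87), (145, 317), (150, 405)]
 s hist jaws [(-50, 31, 38), (-46, 74, 39), (-42, 72, 39), (-38, 67, 39), (-34, 89, 38), (-30, 59, 37), (-26, 68, 39), (-22, 201, 31), (30, 16, 314), (34, 140, 316), (38, 257, 316), (42, 309, 316), (46, 555, 316), (50, 1267, 316), (54, 1617, 316), (58, 2032, 316), (62, 3064, 312), (66, 1027, 329), (70, 1001, 329), (74, 1079, 329), (78, 1166, 328), (82, 1333, 327), (86, 1334, 326), (90, 1341, 326), (94, 1328, 326), (98, 1330, 326), (102, 1472, 325), (106, 1558, 321), (110, 1495, 325), (114, 1493, 325), (118, 1489, 325), (122, 1481, 325), (126, 1488, 325), (130, 1445, 325), (134, 1341, 326), (138, 1271, 327), (142, 1209, 327), (146, 851, 310), (150, 490, 309), (154, 463, 3
[... 180 characters left out ...]
hist z>30 on bar [(-105, 16), (-100, 22), (-95, 25), (-90, 23), (-85, 24), (-80, 22), (-75, 23), (-70, 21), (-65, 23), (-60, 23), (-55, 23), (-50, 23), (-45, 20), (-40, 24), (-35, 22), (-30, 23), (-25, 7), (90, 7), (95, 20), (100, 18), (105, 22), (110, 21), (115, 19), (120, 8)]
 s hist jaws [(-42, 6, 35), (-38, 10, 36), (-34, 10, 38), (-30, 11, 37), (-26, 10, 35), (-22, 11, 37), (-18, 11, 36), (-14, 10, 37), (86, 12, 34), (90, 11, 39), (94, 9, 35), (98, 11, 38), (102, 10, 36), (106, 10, 38), (110, 12, 38), (114, 11, 38), (118, 1, 29)]
 s hist grip [(-94, 10), (-90, 9), (-86, 11), (-82, 10), (-78, 11), (-74, 12), (-70, 11), (-66, 2), (-38, 9), (-34, 11), (-30, 11), (-26, 3)]
 base [543.  46.]
```

Emit:
jog_arm([
  [[100,-1.2,1.5,3.7,0],[100,-1.2,1.5,3.7,0],[100,-1.2,1.5,3.7,0],[100,-1.2,1.5,3.7,0],[100,-1.0,1.5,3.5,0],[100,0,0,0,6.6],[100,0,0,0,0]],
])

```text
clock: 2.45
position: [506.8, -255.8, 328.9]
orientation: [-1.57, -0.002, 2.562]
ft_force: [1.0, 0.7, 1.1]
grip_width: 1.003
```

```bash
python3 - <<'E'
from h import *
np.set_printoptions(precision=3,suppress=True)
o=r.get_obs(); print(o['position'],o['orientation'],o['clock'])
im,d,p=snap('wrist','w2'); C=cloud('',d,p); z=C[...,2]
m=(d>0)&(np.hypot(C[...,0]-507,C[...,1]+260)<55)&(z<60)
for h in(25,36): print(h,rect(C[m&(z>h)][:,:2]),(m&(z>h)).sum())
print(np.percentile(z[m&(z>30)],[50,95]))
th=np.radians(-33.4);u=np.array([np.cos(th),np.sin(th)])
X=C[m&(z>36)]; s=(X[:,:2]-[507,-260])@u
g=im[m&(z>36)].astype(int); 
for a in np.arange(-44,44,3):
    k=(s>=a)&(s<a+3)
    if k.sum(): print(a,k.sum(),g[k].mean(0).round())
E
```

```text
[ 506.805 -255.773  328.885] [-1.57  -0.002  2.562] 2.45
25 (array([ 506. , -259.5]), array([75. , 40.7]), -33.9) 4210
36 (array([ 505.9, -259.6]), array([74.8, 40.7]), -33.6) 3682
[39.738 41.959]
-41 12 [40. 48. 46.]
-38 161 [45. 49. 47.]
-35 158 [53. 56. 53.]
-32 182 [52. 57. 53.]
-29 170 [56. 81. 64.]
-26 124 [65. 99. 76.]
-23 119 [65. 98. 76.]
-20 128 [65. 98. 76.]
-17 126 [65. 99. 76.]
-14 128 [65. 99. 76.]
-11 127 [65. 99. 76.]
-8 136 [65. 99. 76.]
-5 127 [65. 99. 76.]
-2 141 [65. 99. 76.]
1 129 [65. 99. 77.]
4 135 [ 66. 100.  77.]
7 137 [66. 99. 77.]
10 140 [66. 99. 77.]
13 145 [ 66. 100.  77.]
16 133 [ 66. 100.  77.]
19 144 [ 66. 100.  77.]
22 145 [66. 99. 77.]
25 144 [55. 72. 62.]
28 202 [58. 63. 60.]
31 212 [65. 69. 66.]
34 177 [64. 68. 65.]
```

View pics/w2.png

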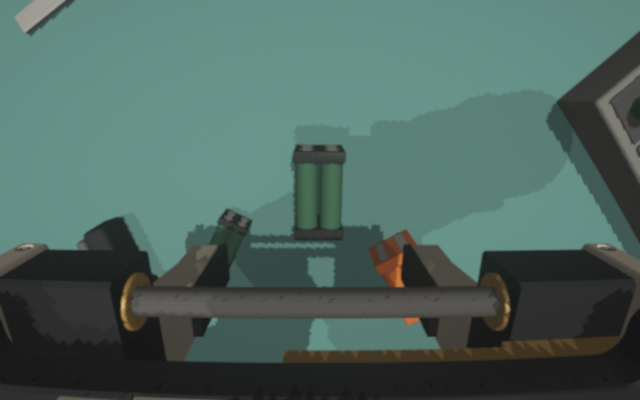

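Emit:
jog_arm([
  [[100,-0.2,4.0,0.4,0.5],[100,0,4.5,0,0],[100,0,3.5,0,0],[100,0,2.0,0,0],[100,0,0.5,0,0],[40,0,0,0,0],[40,0,0,0,0],[40,0,0,0,0]],
], newtons=20)

```text
clock: 3.3
position: [507.4, -260.1, 186.3]
orientation: [-1.572, 0.003, 2.557]
ft_force: [0.8, -0.7, -0.5]
grip_width: 0.79
```

Emit:
jog_arm([
  [[35,0,0,0,0],[35,0,0,0,0],[35,0,0,0,0],[35,0,0,0,0]],
])

```text
clock: 3.7
position: [506.7, -260.3, 184.9]
orientation: [-1.571, 0.0, 2.556]
ft_force: [-1.2, -0.1, 2.2]
grip_width: 0.437
```

Emit:
jog_arm([
  [[35,0,-3,0,0],[35,0,-4.5,0,0],[35,0.7,-4.0,-2.4,0],[35,1.3,0,-4.3,0],[35,1.3,0,-4.3,0],[35,1.3,0,-4.3,0],[35,1.3,0,-4.3,0],[35,1.3,0,-4.3,0]],
])

```text
clock: 4.5
position: [578.7, -19.6, 299.5]
orientation: [-1.571, -0.0, 2.556]
ft_force: [1.4, -0.2, -2.3]
grip_width: 0.443
```

Emit:
jog_arm([
  [[35,0.5,0,-1.7,8],[35,0,0,0,8],[35,0,0,0,8],[35,0,0,0,8],[35,0,0,0,8],[35,0,0,0,8],[35,0,0,0,8],[35,0,0,0,8]],
])

```text
clock: 5.3
position: [583.7, -4.4, 299.1]
orientation: [-1.57, 0.0, 1.433]
ft_force: [-0.0, 0.6, -1.8]
grip_width: 0.439
```

Emit:
jog_arm([
  [[35,0,0,0,7.5],[35,0,0,0,0],[35,0,0,0,0]],
])

```text
clock: 5.6
position: [583.9, -4.4, 299.3]
orientation: [-1.57, 0.0, 1.312]
ft_force: [0.6, 0.2, -2.0]
grip_width: 0.441
```

```bash
python3 - <<'E'
from h import *
np.set_printoptions(precision=3,suppress=True)
o=r.get_obs(); print(o['position'],o['orientation'],o['clock'],o['grip_width'])
snap('wrist','w3');snap('top','top3')
a=cv2.imread('pics/w3.png');b=cv2.imread('pics/top3.png')[150:300,220:480]
cv2.imwrite('pics/c3.png',np.vstack([a,np.pad(cv2.resize(b,(347,200)),((0,0),(0,293),(0,0)))]))
E
```

```text
[583.852  -4.42  299.348] [-1.57   0.     1.312] 5.6 0.441485718811195
```

View pics/c3.png

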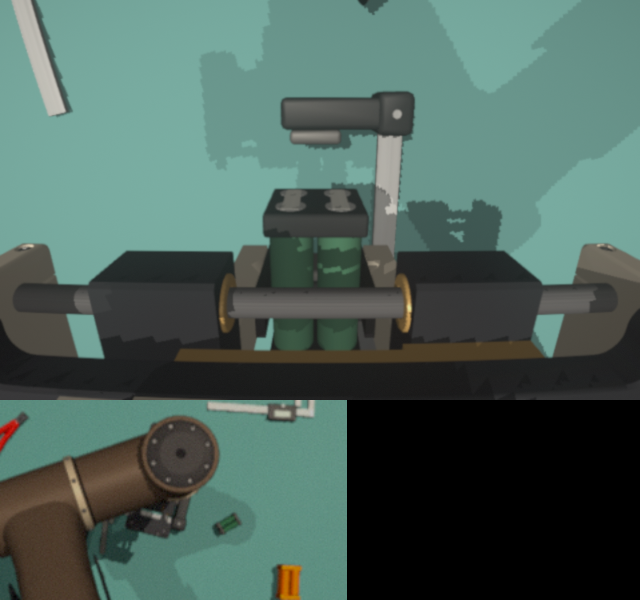

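```bash
python3 - <<'E'
from h import *
np.set_printoptions(precision=1,suppress=True)
im,d,p=load('w3'); C=cloud('',d,p); z=C[...,2]; g=im.astype(int)
u=np.array([np.cos(np.radians(-105.1)),np.sin(np.radians(-105.1))]); n=np.array([-u[1],u[0]])
T=np.array([583.9,-4.4]); s=(C[...,:2]-T)@u; t=(C[...,:2]-T)@n
bar=np.zeros(z.shape,bool); bar[140:235,365:405]=1
bar&=(z>15)&(z<30)&(g.min(-1)>100)
X=C[bar][:,:2]; vx,vy,x0,y0=cv2.fitLine(np.float32(X),cv2.DIST_HUBER,0,.01,.01).ravel()
print('bar ang',np.degrees(np.arctan2(-abs(vy),vx*-np.sign(vy))),'z',np.median(z[bar]),'t range',np.percentile(t[bar],[1,50,99]))
m=np.zeros(z.shape,bool); m[85:150,270:420]=1; m&=(z>12)&(z<60)
print('farjaw s',np.percentile(s[m],[0.5,99.5]),'t',np.percentile(t[m],[.5,99.5]))
pad=m&(g.min(-1)>75)&(t>20-55); pad[:132]=0; pad[:,350:]=0
print('pad s',np.percentile(s[pad],[1,10,50,90,99]),'t',np.percentile(t[pad],[1,99]),'z',np.percentile(z[pad],[1,99]))
b=np.zeros(z.shape,bool); b[185:236,262:370]=1; b&=(z>60)&(z<200)
top=b&(z>np.percentile(z[b],95)-6)
print('block front s',np.percentile(s[b],[1,50,99]),'t',np.percentile(t[b],[1,99]),'z',np.percentile(z[b],[1,50,99]))
E
```

```text
bar ang -104.0383 z 23.45613474200844 t range [-64.8 -55.9 -47. ]
farjaw s [44.1 83.8] t [-67.1  22. ]
pad s [48.3 49.9 53.1 56.3 56.9] t [-17.5  16.6] z [35.6 40. ]
block front s [28.8 37.  37.9] t [-20.4  19.1] z [117.5 154.5 157. ]
```

Emit:
jog_arm([
  [[35,0,3.0,-0.1,0],[35,0,3.5,0,0],[35,0,2.5,0,0],[35,0,1.5,0,0],[35,0,0.6,0,0],[35,0,0.3,0,0],[35,0,0,0,0],[35,0,0,0,0]],
])

```text
clock: 6.5
position: [585.4, -4.5, 186.6]
orientation: [-1.572, -0.001, 1.309]
ft_force: [-0.1, 0.7, -2.1]
grip_width: 0.435
```

Emit:
jog_arm([
  [[51,0,0,0,0],[51,0,0,0,0],[51,0,0,0,0],[51,0,0,0,0],[51,0,0,0,0]],
])

```text
clock: 7.0
position: [585.0, -4.6, 185.8]
orientation: [-1.571, -0.0, 1.308]
ft_force: [0.0, -0.2, -0.7]
grip_width: 0.513
```

Emit:
jog_arm([
  [[51,0,-2.0,0,0],[51,0,-4.0,0,0],[60,0,-4.5,0,0],[100,2.4,-2.5,3.2,0],[100,2.4,0,3.2,0],[100,2.4,0,3.2,0],[100,2.4,0,3.1,0],[100,0,0,0,-8.2]],
])

```text
clock: 7.8
position: [485.1, 123.4, 316.2]
orientation: [-1.571, -0.001, 1.452]
ft_force: [0.5, 0.5, 0.2]
grip_width: 0.972
```

Emit:
jog_arm([
  [[100,0,0,0,-8.2],[100,0,0,0,-8.2],[100,0,0,0,-8.2],[100,0,0,0,-8.2],[100,0,0,0,-8.2],[100,0,0,0,-8.2],[100,0,0,0,-8.2],[100,0,0,0,-8.2]],
])

```text
clock: 8.6
position: [487.2, 121.1, 315.7]
orientation: [-1.571, -0.0, 2.602]
ft_force: [-0.3, 0.7, -0.3]
grip_width: 0.997
```

Emit:
jog_arm([
  [[100,0,0,0,-8.2],[100,0,0,0,-8.0],[100,0,0,0,0],[100,0,0,0,0]],
])

```text
clock: 9.0
position: [487.2, 121.1, 315.7]
orientation: [-1.571, -0.0, 2.875]
ft_force: [0.7, -0.5, -0.3]
grip_width: 1.002
```

```bash
python3 - <<'E'
from h import *
np.set_printoptions(precision=3,suppress=True)
o=r.get_obs(); print(o['position'],o['orientation'],o['clock'],o['grip_width'])
snap('wrist','w4');snap('scene','s4')
a=cv2.imread('pics/w4.png');b=cv2.imread('pics/s4.png')[150:250,240:400]
cv2.imwrite('pics/c4.png',np.vstack([a[:360],np.pad(cv2.resize(b,(368,230)),((0,0),(0,272),(0,0)))]))
E
```

```text
[487.217 121.061 315.662] [-1.571 -0.     2.875] 9.0 1.00164588193704
```

View pics/c4.png

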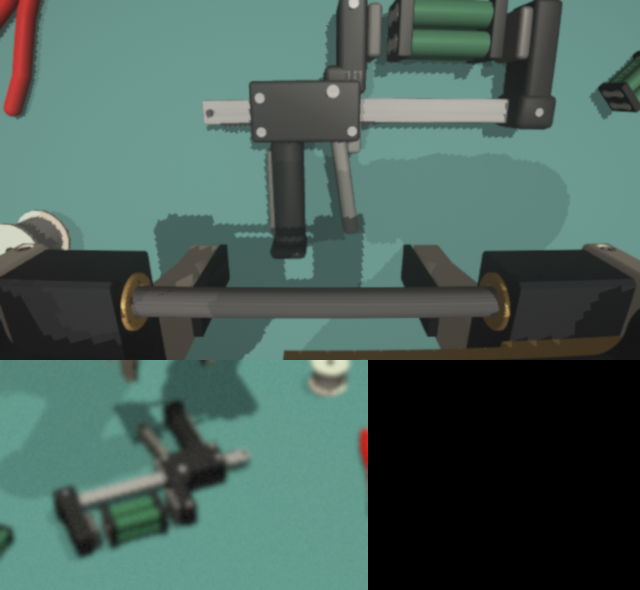

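The wrist view shows the block at (445,30) lying square between the pads, with the grip at (288,200), the trigger at (345,185), and the bar at row 112. Next I measure the grip and trigger.

```bash
python3 - <<'E'
from h import *
np.set_printoptions(precision=1,suppress=True)
im,d,p=load('w4'); C=cloud('',d,p); z=C[...,2]; g=im.astype(int); o=r.get_obs()
yaw=o['orientation'][2]; T=o['position'][:2]
bar=np.zeros(z.shape,bool); bar[90:130,360:505]=1; bar&=(z>15)&(z<30)&(g.min(-1)>110)
X=C[bar][:,:2]; vx,vy,x0,y0=cv2.fitLine(np.float32(X),cv2.DIST_HUBER,0,.01,.01).ravel()
u=np.array([vx,vy])*-np.sign(vy); n=np.array([-u[1],u[0]]); a=np.arctan2(u[1],u[0]); print('clamp ang',np.degrees(a),'tool z ang',np.degrees(yaw)+90-360)
s=(C[...,:2]-[x0,y0])@u; t=(C[...,:2]-[x0,y0])@n; print('bar t',np.percentile(t[bar],[1,99])); t0=np.mean(np.percentile(t[bar],[1,99])); t-=t0
hs=np.zeros(z.shape,bool); hs[75:145,240:370]=1; hs&=(z>33)&(abs(t)<15); e=np.percentile(s[hs],[.5,99.5]); print('housing',e)
s0=e.mean()+10; s-=s0
O=np.array([x0,y0])+u*s0+n*t0; print('origin',O)
ok=(d>0)
for tt in(-50,-60,-70,-80):
    m=ok&(abs(t-tt)<3)&(z>8)&(z<50)&(s>-80)&(s<80); hh=np.sort(s[m]); k=np.where(np.diff(hh)>6)[0]; 
    print(tt,'segments',[(round(float(q[0]),1),round(float(q[-1]),1)) for q in np.split(hh,k+1) if len(q)>8])
m=ok&(abs(t-55)<12)&(z>15)&(z<50)&(s>0); hh=np.sort(s[m]);k=np.where(np.diff(hh)>3)[0];print('jaw segs',[(round(float(q[0]),1),round(float(q[-1]),1)) for q in np.split(hh,k+1) if len(q)>8])
S=O+u*-4+n*-70; D=S-T; tx=np.array([np.cos(yaw),np.sin(yaw)]);tz=np.array([-tx[1],tx[0]]); print('squeeze pt',S,'tool shift x,z',D@tx,D@tz)
E
```

```text
clamp ang -104.74413 tool z ang -105.24474154613279
bar t [-8.4  8.8]
housing [-136.9  -58. ]
origin [553.4  99.6]
-50 segments [(-41.2, -12.8), (12.2, 25.1)]
-60 segments [(-40.7, -12.6), (13.6, 26.0)]
-70 segments [(-41.2, -12.6), (15.0, 27.9)]
-80 segments [(-41.0, -12.6), (16.4, 28.9)]
jaw segs [(13.6, 43.9), (53.6, 130.0), (139.8, 173.1)]
squeeze pt [486.8 121.3] tool shift x,z 0.5379757405724604 -0.10413465761281064
```

Emit:
jog_arm([
  [[100,0,4.0,-0.2,-0.5],[100,0,4.5,0,0],[100,0,3.0,0,0],[100,0,1.3,0,0],[100,0,0.5,0,0],[100,0,0,0,0],[100,0,0,0,0]],
], newtons=28)

```text
clock: 9.8
position: [488.2, 123.3, 183.5]
orientation: [-1.572, 0.001, 2.887]
ft_force: [0.4, -0.2, -0.3]
grip_width: 0.996
```

Emit:
jog_arm([
  [[80,0,0,0,0],[70,0,0,-0.2,0],[60,0,0,-0.3,0],[52,0,0,-0.3,0],[48,0,0,-0.3,0],[46,0,0,-0.1,0],[46,0,0,0,0],[46,0,0,0,0]],
])

```text
clock: 10.6
position: [491.4, 135.4, 183.0]
orientation: [-1.572, 0.001, 2.888]
ft_force: [-0.7, 3.9, 3.2]
grip_width: 0.48
```

Emit:
jog_arm([
  [[60,0,0,0.2,0],[75,0,0,0.3,0],[90,0,0,0.4,0],[100,0,0,0.3,0],[100,0,0,0,0],[100,0,0,0,0]],
])

```text
clock: 11.2
position: [487.4, 122.4, 182.4]
orientation: [-1.57, -0.001, 2.887]
ft_force: [0.4, -0.1, -1.2]
grip_width: 0.965
```

Emit:
jog_arm([
  [[80,0,0,0,0],[70,0,0,-0.2,0],[60,0,0,-0.3,0],[52,0,0,-0.3,0],[48,0,0,-0.3,0],[46,0,0,-0.1,0],[46,0,0,0,0],[46,0,0,0,0]],
])

```text
clock: 12.0
position: [490.9, 134.9, 182.6]
orientation: [-1.571, 0.0, 2.888]
ft_force: [0.0, 2.0, -2.8]
grip_width: 0.489
```

Emit:
jog_arm([
  [[60,0,0,0.2,0],[75,0,0,0.3,0],[90,0,0,0.4,0],[100,0,0,0.3,0],[100,0,0,0,0],[100,0,0,0,0]],
])

```text
clock: 12.6
position: [487.9, 122.9, 182.8]
orientation: [-1.571, 0.0, 2.887]
ft_force: [-0.4, -0.2, 0.7]
grip_width: 0.955
```

```bash
python3 - <<'E'
from h import *
snap('wrist','w5');snap('scene','s5')
a=cv2.imread('pics/w5.png');b=cv2.imread('pics/s5.png')[150:250,240:400]
cv2.imwrite('pics/c5.png',np.vstack([a[:360],np.pad(cv2.resize(b,(368,230)),((0,0),(0,272),(0,0)))]))
E
```

```text
(no output)
```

View pics/c5.png

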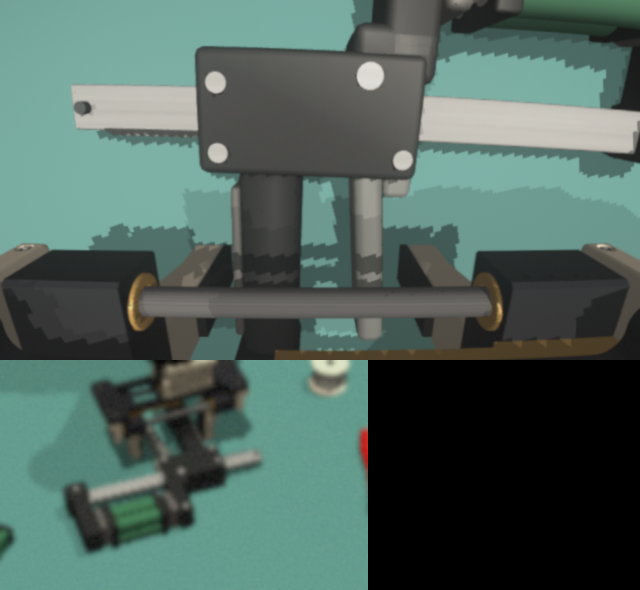

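Emit:
jog_arm([
  [[80,0,0,0,2.5],[70,0,0,-0.2,0],[60,0,0,-0.3,0],[52,0,0,-0.3,0],[48,0,0,-0.3,0],[46,0,0,-0.1,0],[46,0,0,0,0],[46,0,0,0,0]],
])

```text
clock: 13.5
position: [491.3, 134.8, 182.5]
orientation: [-1.571, -0.0, 2.844]
ft_force: [-1.7, 2.3, -3.9]
grip_width: 0.477
```

Emit:
jog_arm([
  [[60,0,0,0.2,0],[75,0,0,0.3,0],[90,0,0,0.4,0],[100,0,0,0.3,0],[100,0,0,0,0],[100,0,0,0,0]],
])

```text
clock: 14.1
position: [487.9, 122.9, 182.8]
orientation: [-1.571, 0.0, 2.844]
ft_force: [0.1, 1.0, 0.7]
grip_width: 0.952
```

Emit:
jog_arm([
  [[80,0,0,0,0],[70,0,0,-0.2,0],[60,0,0,-0.3,0],[52,0,0,-0.3,0],[48,0,0,-0.3,0],[46,0,0,-0.1,0],[46,0,0,0,0],[46,0,0,0,0]],
])

```text
clock: 14.9
position: [491.2, 135.1, 182.5]
orientation: [-1.571, -0.0, 2.844]
ft_force: [-3.1, 4.9, -0.6]
grip_width: 0.538
```

Emit:
jog_arm([
  [[46,0,0,0,0],[46,0,0,0,0],[46,0,0,0,0],[46,0,0,0,0]],
])

```text
clock: 15.3
position: [491.2, 135.1, 182.5]
orientation: [-1.571, -0.0, 2.844]
ft_force: [-3.8, 4.7, -1.5]
grip_width: 0.535
```

The trigger stalls 4.8 mm short of its end stop at 28 N, so it has gone stiff. I release, lift clear and check.

Emit:
jog_arm([
  [[60,0,0,0.2,0],[75,0,0,0.3,0],[90,0,0,0.4,0],[100,0,0,0.3,0],[100,0,0,0,0],[100,0,0,0,0],[100,0,0,0,0]],
])

```text
clock: 16.0
position: [487.8, 122.8, 182.7]
orientation: [-1.57, -0.0, 2.844]
ft_force: [-0.1, 0.1, -0.7]
grip_width: 0.993
```

Emit:
jog_arm([
  [[100,0,-1,0,0],[100,0,-3,0,0],[100,0,-4.5,0,0],[100,0,-3.5,0,0],[100,0,-1.5,0,0],[100,0,0,0,0],[100,0,0,0,0]],
])

```text
clock: 16.7
position: [487.5, 122.9, 318.0]
orientation: [-1.572, 0.0, 2.844]
ft_force: [-0.7, 0.6, -0.8]
grip_width: 1.0
```

```bash
python3 - <<'E'
from h import *
np.set_printoptions(precision=1,suppress=True)
im,d,p=snap('wrist','w6'); C=cloud('',d,p); z=C[...,2]; g=im.astype(int); ok=d>0
bar=ok&(z>17)&(z<29)&(g.min(-1)>115)&(np.ptp(g,axis=-1)<35)
bar[200:]=0
_,l,st,_=cv2.connectedComponentsWithStats(bar.astype(np.uint8)); bar=l==1+np.argmax(st[1:,4])
X=C[bar][:,:2]; vx,vy,x0,y0=cv2.fitLine(np.float32(X),cv2.DIST_HUBER,0,.01,.01).ravel()
u=np.array([vx,vy])*-np.sign(vy); n=np.array([-u[1],u[0]]); print('ang',np.degrees(np.arctan2(u[1],u[0])))
s=(C[...,:2]-[x0,y0])@u; t=(C[...,:2]-[x0,y0])@n
def segs(m):
    hh=np.sort(s[m]);k=np.where(np.diff(hh)>2.5)[0]; return [(round(float(q[0]),1),round(float(q[-1]),1)) for q in np.split(hh,k+1) if len(q)>8]
print('jaws',segs(ok&(abs(t-55)<10)&(z>25)&(z<55)))
for tt in(45,55): 
    m=ok&(abs(t-tt)<3)&(z>33)&(z<50)
    for e in np.arange(-60,140,4):
        k=m&(s>=e)&(s<e+4)
        if k.any(): print(int(e),g[k].mean(0).round(),round(float(np.median(z[k]))),end='; ')
    print()
gr=ok&(im[...,1]>g[...,0]+20)&(z>25)&(z<50)&(t>30)&(t<85); print('green rect',rect(C[gr][:,:2]), 'grip/trig',segs(ok&(abs(t+70)<3)&(z>8)&(z<50)))
E
```

```text
ang -108.842224
jaws [(-59.5, 69.3)]
-60 [57. 60. 57.] 37; -56 [89. 89. 86.] 39; -52 [94. 93. 89.] 38; -48 [95. 94. 90.] 38; -44 [77. 77. 74.] 38; -40 [111. 109. 103.] 38; -36 [126. 122. 115.] 38; -32 [75. 75. 71.] 40; -28 [98. 97. 92.] 41; -24 [84. 87. 81.] 41; -20 [ 67. 100.  77.] 38; -16 [ 68. 102.  78.] 38; -12 [66. 99. 76.] 38; -8 [ 68. 102.  78.] 38; -4 [ 68. 103.  78.] 38; 0 [ 67. 101.  77.] 38; 4 [ 67. 101.  77.] 38; 8 [ 68. 102.  78.] 38; 12 [ 67. 101.  77.] 38; 16 [ 66. 100.  76.] 38; 20 [ 68. 104.  79.] 38; 24 [ 66. 100.  76.] 38; 28 [64. 77. 66.] 40; 32 [82. 82. 78.] 41; 36 [74. 74. 70.] 41; 40 [127. 123. 116.] 38; 44 [112. 109. 103.] 38; 48 [67. 68. 64.] 37; 52 [86. 85. 81.] 38; 56 [76. 76. 73.] 38; 60 [68. 69. 66.] 38; 64 [63. 66. 63.] 38; 68 [72. 92. 87.] 36; 
-60 [56. 60. 57.] 37; -56 [90. 90. 86.] 38; -52 [95. 95. 90.] 38; -48 [98. 97. 92.] 38; -44 [79. 79. 75.] 37; -40 [112. 110. 103.] 38; -36 [128. 125. 117.] 38; -32 [76. 76. 72.] 40; -28 [102. 101.  95.] 41; -24 [88. 91. 84.] 41; -20 [ 76. 114.  87.] 39; -16 [ 78. 118.  90.] 39; -12 [ 77. 117.  89.] 39; -8 [ 78. 119.  90.] 39; -4 [ 78. 118.  89.] 39; 0 [ 78. 119.  90.] 39; 4 [ 77. 118.  89.] 38; 8 [ 77. 117.  88.] 39; 12 [ 77. 118.  89.] 38; 16 [ 77. 118.  89.] 38; 20 [ 77. 118.  89.] 38; 24 [ 78. 118.  89.] 38; 28 [67. 77. 68.] 40; 32 [85. 85. 80.] 41; 36 [75. 75. 71.] 41; 40 [131. 127. 120.] 38; 44 [113. 110. 103.] 38; 48 [66. 66. 63.] 37; 52 [89. 88. 84.] 38; 56 [79. 79. 75.] 38; 60 [70. 70. 67.] 38; 64 [63. 66. 63.] 38; 68 [74. 96. 90.] 37; 
green rect (array([567.3, -43.5]), array([246.6,  47.1]), 71.1) grip/trig [(-114.7, -86.7), (-60.4, -47.9)]
```

View pics/w6.png

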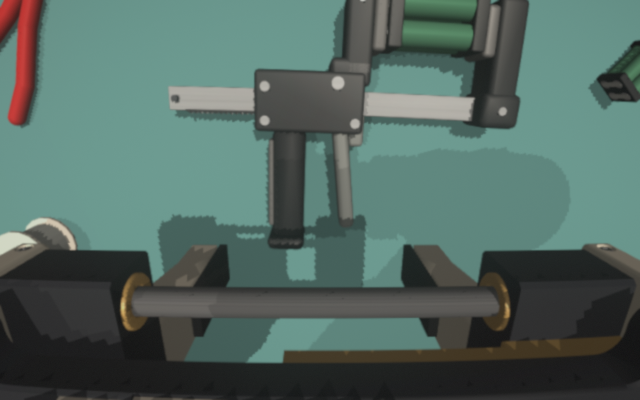

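The block is at (440,25), clamped square with about 71 mm between the pads, so the frame is home. One confirming squeeze should now go stiff early in the stroke.

Emit:
jog_arm([
  [[100,0,1.5,0,0],[100,0,3.5,0,0],[100,0,4.5,0,0],[100,0,3,0,0],[100,0,1,0,0],[100,0,0,0,0]],
], newtons=29)

```text
clock: 17.35
position: [487.2, 122.5, 180.8]
orientation: [-1.567, -0.003, 2.844]
ft_force: [0.5, -0.2, -0.1]
grip_width: 1.0
```

Emit:
jog_arm([
  [[85,0,0,0,0],[75,0,0,-0.1,0],[65,0,0,-0.1,0],[60,0,0,0,0],[55,0,0,0,0],[55,0,0,0,0],[55,0,0,0,0],[55,0,0,0,0]],
])

```text
clock: 18.15
position: [488.7, 125.8, 183.6]
orientation: [-1.573, 0.001, 2.843]
ft_force: [-3.1, 5.6, 3.2]
grip_width: 0.687
```

Emit:
jog_arm([
  [[75,0,0,0.1,0],[85,0,0,0.1,0],[95,0,0,0,0],[100,0,0,0,0],[100,0,0,0,0],[100,0,0,0,0]],
])

```text
clock: 18.75
position: [487.8, 123.0, 182.6]
orientation: [-1.571, -0.0, 2.844]
ft_force: [-0.4, 0.3, 0.8]
grip_width: 0.997
```

Emit:
jog_arm([
  [[100,0,-1,0,0],[100,0,-3,0,0],[100,0,-4.5,0,0],[100,0,-3.5,0,0],[100,0,-1.5,0,0],[100,0,0,0,0],[100,0,0,0,0]],
])

```text
clock: 19.45
position: [487.5, 122.9, 318.1]
orientation: [-1.572, 0.0, 2.844]
ft_force: [0.1, -0.0, 0.1]
grip_width: 1.001
```

```bash
python3 - <<'E'
from h import *
np.set_printoptions(precision=1,suppress=True)
o=r.get_obs(); print(o['position'],o['clock'],o['ft_force'])
im,d,p=snap('wrist','w7'); C=cloud('',d,p); z=C[...,2]; ok=(d>0)
k=im.astype(int); gr=ok&(k[...,1]>k[...,0]+22)&(z>33)&(z<45); gr[100:]=0; gr[:,520:]=0
print('cells',rect(C[gr][:,:2]),np.median(z[gr]))
h=ok&(z>36)&(z<46); h[:60]=0;h[150:]=0;h[:,:245]=0;h[:,375:]=0; print('housing z',np.percentile(z[h],[5,50,95]))
E
```

```text
[487.5 122.9 318.1] 19.45 [ 0.1 -0.   0.1]
cells (array([583.2,  35.2]), array([193.4,  61.6]), 70.6) 38.72926292382681
housing z [38.  40.2 41.5]
```

View pics/w7.png

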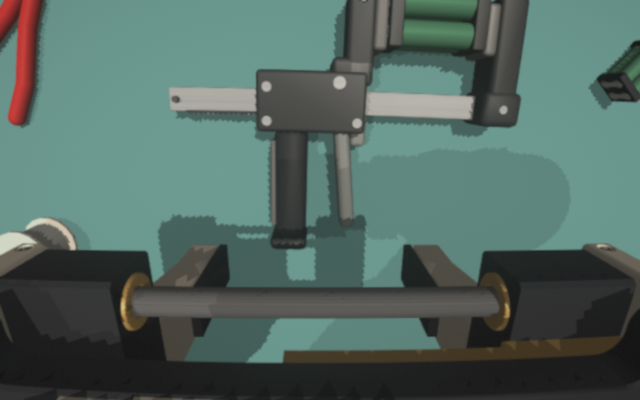

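The block is held square between the pads at (440,22). The clamp is flat (housing top about 40 mm), the trigger has sprung back, and the bystanders in view look undisturbed.

```bash
python3 -c "
from workcell import r
print(r.hand_in())"
```

```text
the job is handed in; nothing more can be done
None
```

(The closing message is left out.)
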